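Load the courtyard lamp's battery pack and switch it on

TASK

Move the battery pack out of its narrow wooden tray and into the matching cradle, gently lowered until fully home rather than dropped, and then throw the long switch lever fully over to on, away from the robot. The tray only lets you take the pack by its two ends and the cradle only leaves room at its two long flanks, so on the way set the pack down upright on the flat steel plate, let go, and take it again the other way. Do not switch on before the pack is home, and leave the short lever, the mortar, the strainer and the tumbler as they are.

Things in the scene. Friction and masses are not known exactly. Their poses are not given: they have to be found in the camera images.
- pack: Black rectangular battery pack, 64 mm long (its x) x 40 mm wide (its y) x 44 mm tall, 0.2 to 0.4 kg, loose, standing upright in the tray with its x along the tray's x. Origin: centre of its underside; z up. The two ends and the two flanks are plain; it may go into the cradle either way round.
- tray: Fixed narrow wooden tray, outside 156 (x) x 60 (y) mm, floor 4 mm thick. Origin: centre of underside. Long walls along x are 6 mm thick, 48 mm apart inside and reach 48 mm above the bench, level with the pack's top; end walls are low (20 mm above the bench), 144 mm apart inside: fingers fit only beyond the pack's two ends.
- plate: Fixed flat square stainless steel plate, 140 x 140 x 4 mm, lying on the bench: the place to put the pack down and change the grip. Origin: centre of its underside, top at z = 4 mm.
- cradle: Fixed grey cradle, base 100 (x) x 74 (y) x 6 mm. Origin: centre of underside. Cavity as the pack's outline: 70 mm along x between end walls (58 wide, 10 thick, to 54 mm above the bench), 46 mm along y between four corner posts (12 long in x, 6 thick, to 26 mm above the bench), leaving 46 mm open in the middle of each long flank for the fingers.
- cradle_floor (a point): Centre of the cradle's inner floor, 6 mm above the cradle's origin; the pack's origin comes here. Axes as the cradle's.
- switch: Fixed low cement plinth, 70 (x) x 150 (y) x 30 mm, with a stainless plate and two grey blocks on top (highest at 45 to 48 mm), each with a steel toggle lever. Origin: centre of its underside. Its x axis points from off to on, away from the robot (yaw within about 0.35 rad); the long lever stands at its y = +40 mm, the short one at y = -40 mm.
- long_lever (a joint): Angle of the long toggle lever (65 mm from hinge to tip, 8 to 15 mm thick): 0 = off, leaning 0.6 rad from upright towards the plinth's -x (the robot); 1.2 = on, leaning 0.6 rad to +x. It falls over centre to one end or the other (about 1 N at the tip).
- long_lever_hinge (a point): Hinge centre of the long lever, fixed, 45 mm above the bench; the hinge axis is the plinth's y.
- long_lever_tip (a point): Tip of the long lever, on its axis, 65 mm from the hinge; moves with it.
- short_lever (a joint): Angle of the short toggle lever (36 mm from hinge to tip), made alike; it stands at 0 (leaning to the robot) and is to stay there.
- cobek: Black basalt mortar (cobek), 172 mm across, 52 mm tall, with its stubby pestle fast in it, reaching about 85 mm up; bystander. Origin: centre of its underside.
- strainer: Red plastic strainer, bowl 132 mm across, 48 mm tall, flat handle along its x to 158 mm from the centre; bystander. Origin: centre of the bowl's underside.
- tumbler: Glass tumbler, 68 mm across, 100 mm tall; bystander. Origin: centre of its underside.
Not all that is in view belongs to the job. What is meant by the plate is not green, and is the larger of those in its own colour. Leave any yellow look-alike of the cradle alone.

How it is judged (in metres and radians):
On the way, in this order (a step that is already met when the one before it is completed fails the run):
1. the pack stands upright on the steel plate, let go and at rest (its centre within 60 mm of the plate's centre along each side) (x of pack in the frame of plate between -0.06 and 0.06 m and y of pack in the frame of plate between -0.06 and 0.06 m and z of pack in the frame of plate below 0.008 m and angle between pack's own z axis and vertical below 0.1 rad and contact force between the fingers and pack below 0.2 N and linear speed of pack below 0.02 m/s), for 0.2 s.
2. the pack is fully home in the cradle and let go, the long lever still off (horizontal distance between pack and cradle_floor below 0.006 m and z of pack in the frame of cradle_floor below 0.004 m and angle between the x axis of pack and the x axis of cradle, either way round below 0.15 rad and angle between pack's own z axis and vertical below 0.1 rad and contact force between the fingers and pack below 0.2 N and linear speed of pack below 0.02 m/s and value of joint long_lever below 0.5 rad), for 0.2 s.
At the end, for the whole second after the job is handed in: Pack upright, at rest, home in the cradle (within 6 mm sideways, 4 mm in height, 0.15 rad, either way round); long lever on (above 1.05 rad), short lever off (below 0.3 rad); mortar, strainer and tumbler within 30 mm of where they were (horizontal distance between pack and cradle_floor below 0.006 m and z of pack in the frame of cradle_floor below 0.004 m and angle between the x axis of pack and the x axis of cradle, either way round below 0.15 rad and angle between pack's own z axis and vertical below 0.1 rad and linear speed of pack below 0.02 m/s and value of joint long_lever above 1.05 rad and value of joint short_lever below 0.3 rad and distance of each of cobek, strainer, tumbler from where it was at the start of the episode below 0.03 m); the robot touches nothing.
It fails at once if the long lever is thrown (above 0.6 rad) while the pack is not home in the cradle (value of joint long_lever above 0.6 rad and not (horizontal distance between pack and cradle_floor below 0.006 m and z of pack in the frame of cradle_floor below 0.004 m and angle between the x axis of pack and the x axis of cradle, either way round below 0.15 rad and angle between pack's own z axis and vertical below 0.1 rad)).
It fails at once if the short lever is thrown (above 0.6 rad) (value of joint short_lever above 0.6 rad).
It fails at once if the pack is dropped into the cradle (falling free above 0.4 m/s, as from some 10 mm) (horizontal distance between pack and cradle_floor below 0.03 m and z of pack in the frame of cradle_floor below 0.06 m and contact force between the fingers and pack below 0.2 N and linear speed of pack above 0.4 m/s).
It fails at once if mortar, strainer or tumbler is moved over 30 mm or tipped (distance of any of cobek, strainer, tumbler from where it was at the start of the episode above 0.03 m or angle between any of cobek, strainer, tumbler's own z axis and vertical above 0.3 rad).
It also fails if it takes over 67 s, if anything falls off the work surface, if the arm or the gripper's body presses on something with over 40 N, if the wrist force passes 120 N, or if a joint passes its speed limit or range.

ROBOT

A 6-joint arm with a two-finger parallel gripper is mounted at the origin on the work surface. World frame = base frame: x ahead of the robot, y to its left, z up, the work surface at z = 0. Lengths are in mm, angles in rad, forces in N, time in s.
With the tool pointing down it reaches from about 400 to 925 mm from the base axis. Payload 12.5 kg.
Tool frame: the origin (TCP) lies on the centre line of the jaws, within the pads' length; the fingertips stand 8 mm ahead of it and the grasp point (between the pads) lies 11 mm behind it; z points along the fingers, x is the direction in which the jaws open and shut, and the axes are right-handed (so a half turn about z gives the same grasp; the last joint's range is limited). The gripper opens to 95 mm and grips with 3 to 60 N. Pads are 20 mm wide; open, the fingers measure 119 mm over their backs; the gripper's body (75 mm by 180 mm) begins 59 mm behind the grasp point.
Start: joints at [-1.341, 0.491, 1.559, -0, 1.092, -0.106], TCP at [205.976, -590.101, 222.661] pointing down, gripper open.
Joint ranges: [-3.1, 3.1], [-0.84, 2.19], [0.05, 2.79], [-1.13, 4.28], [0.06, 2.93], [-2.69, 2.69]. Speed limits (rad/s): [2.22, 2.22, 2.79, 3.14, 3.14, 3.14].

INTERFACE

Orientations are given as [roll, pitch, yaw] about the fixed x, y, z axes, in that order (R = Rz(yaw) Ry(pitch) Rx(roll)).
In Python, from cell import env gives the robot as it stands. The module is installed in compiled form; this text tells all that it offers.
- The arm moves only by the tool send_rows, never from a script. Its argument "moves" is a list that holds one entry, the list of rows, each a list of 6 numbers: the shift along the tool's x, y, z as a fraction of full scale, then the turn, a rotation vector about the tool's x, y, z as a fraction of full scale. A call has 1 to 12 rows; each row is the pose to reach, as a shift and turn from the pose commanded when the call began, along the tool's axes at that moment; what a row does not reach only later rows make up. Full scale, the value 1, is 0.3 m for a shift and 90 degrees for a turn. A row lasts 1/12 s, in which the tool goes at most 41.7 mm and 7.16 degrees, less where a joint would pass 70% of its speed; a pose out of reach is approached as far as the arm can. A call with a number of a shift or a turn outside -1 to 1 is refused whole. A call with a gripper value outside its range is refused whole. "grip" is the gripper's target within -1 to 1 (shut at 1, half-way at 0, fully open at -1), set as the call begins (left out, the last holds). The fingers move at their own pace and stop on an object; the grip force is fixed at half the most. Time passes only in rows, so rows that repeat a pose let the fingers close. It gives the time, the measured TCP pose, the force and the opening at its end, in the units of the state.
- env.state(): the state, without advancing time (a new reading comes with each control period).
- env.read_camera(name): name is "side" or "top" or "wrist"; returns a dict with "image" (480x640x3 uint8, red, green, blue), "mtx" (3x3 intrinsics, pixels), "T" (4x4, takes a point from camera to world coordinates); the wrist camera has in their place "mount" (4x4, takes a point from camera to tool coordinates, whose origin is the TCP and whose axes are the tool frame's). Camera axes: x right, y up, looking along -z (the intrinsics and any distortion apply to the point x, -y, -z); pixel columns grow to the right and rows downward; lengths in mm; the calibration is good to about 2 mm. A picture is of the moment at which its call begins: read the wrist's pose just before it. There is no depth.
- env.job_done(): hands the job in, once; it reports no verdict.
Trained networks look in the newest picture that a camera, given by its name, has taken for a name from the list of things; names that differ only in an ending like _2 or _b are one class to them, and where a whole thing is asked for, a point or a joint stands for the part that bears it (a point fixed in the world has none). Each returns a list of dicts, best first, with "confidence" (0 to 1); they miss things now and then, are a little off and sometimes report something else, mostly with a low value. They report only what shows in the picture. A call takes as long as a camera call. They do not tell look-alikes from the thing itself.
- env.look_for(camera, thing): "xy" ([column, row] in pixels, amid what is visible of it).
- env.outline_of(camera, thing): "region" (480x640 bool, what is visible of it) and "xy" ([column, row] in pixels, amid what is visible of it).
The state is a dict: "t": time; "joints": joint angles; "qvel": joint speeds; "tau": joint torques, N m; "eef_pos": TCP position; "tcp_rot": TCP orientation; "ft_force": force on the tool from outside, world axes, zero at the start; "moment": the same for the moment, N m; "opening": opening from 0.0 (shut) to 1.0 (fully open).
Only numpy, scipy, OpenCV 4.12 (cv2) and the standard library are available. Lean on these libraries where they do the work, as an engineer would, in place of code of your own. Each camera call takes 0.05 s, during which the arm holds its last target. There are 200 camera calls.

## Working session

There is one attempt and no reset: what is moved stays moved. The work goes in short steps, Python scripts to look and compute and a tool call to move; the robot and the scene stay as the last step left them, time stands still between calls to the robot, and variables do not carry over. Pictures are saved under pics/ and viewed, about 8 in all and at most 12, crops included, and the job is handed in when it is done.

Besides the shell and the picture viewer there is one more tool, called after "Request:" by a JSON object that holds its "api" and its "payload", one argument or row to a line. send_rows: Moves the arm, as the interface text tells. Its arguments: {"type":"object","properties":{"moves":{"type":"array","items":{"type":"array","items":{"type":"array","items":{"type":"number"}}}},"grip":{"type":"number"}},"required":["moves"]}

```bash
mkdir -p pics; ls
cat > h.py <<'E'
import numpy as np, cv2
from cell import env
from scipy.spatial.transform import Rotation as R
def ray(c,uv,Tc=None):
    T=np.array(c["T"]) if Tc is None else Tc
    K=np.array(c["mtx"])
    d=np.linalg.inv(K)@[uv[0],uv[1],1]
    d=np.array([d[0],-d[1],-d[2]])
    return T[:3,3],T[:3,:3]@d
def at_z(c,uv,z,Tc=None):
    o,d=ray(c,uv,Tc); return (o+d*(z-o[2])/d[2])
def proj(c,p,Tc=None):
    T=np.array(c["T"]) if Tc is None else Tc
    q=np.linalg.inv(T)@np.append(p,1); K=np.array(c["mtx"])
    v=K@[q[0],-q[1],-q[2]]; return v[:2]/v[2]
def wristT(c,s):
    T=np.eye(4);T[:3,:3]=R.from_euler('xyz',s["tcp_rot"]).as_matrix();T[:3,3]=s["eef_pos"]
    return T@np.array(c["mount"])
E
python3 - <<'E'
from h import *
s=env.state();print(s)
for n in("top","side"):
    c=env.read_camera(n);print(n,{k:np.round(v,3).tolist() for k,v in c.items() if k!="image"})
    cv2.imwrite(f"pics/{n}0.png",c["image"][:,:,::-1])
    for t in("pack","tray","plate","cradle","switch","long_lever","short_lever","cobek","strainer","tumbler"):
        print(t,[(np.round(d["xy"]).tolist(),round(d["confidence"],2),at_z(c,d["xy"],20).round().tolist()) for d in env.look_for(n,t)])
E
```

```text
pics
{'t': 0.0, 'joints': array([-1.34060557e+00,  4.91546469e-01,  1.55946967e+00,  3.92171461e-06,
        1.09174106e+00, -1.05614731e-01]), 'qvel': array([-0.00091895, -0.00032239, -0.00030311, -0.0011028 ,  0.00198384,
       -0.00020117]), 'tau': array([ 3.56812707e-03, -6.12636566e+01, -2.58179677e+01,  6.94006914e-02,
        4.82691871e-02, -1.25339643e-04]), 'eef_pos': array([ 205.91099173, -589.83527206,  222.06292686]), 'tcp_rot': array([-3.14146643e+00,  1.15769694e-03, -1.23499257e+00]), 'ft_force': array([ 0.87544716, -0.24474546, -0.01528831]), 'moment': array([ 0.00538366,  0.01861586, -0.00096882]), 'opening': 1.001053467304228}
top {'mtx': [[470.696, 0.0, 319.47], [0.0, 470.696, 240.089], [0.0, 0.0, 1.0]], 'T': [[0.016, 0.995, -0.096, 450.442], [-1.0, 0.016, -0.001, 28.785], [0.0, 0.096, 0.995, 969.389], [0.0, 0.0, 0.0, 1.0]]}
pack [([495.0, 277.0], 0.86, [474.0, -324.0, 20.0])]
tray [([482.0, 282.0], 0.69, [462.0, -297.0, 20.0]), ([333.0, 202.0], 0.62, [621.0, 3.0, 20.0])]
plate [([225.0, 378.0], 0.98, [266.0, 211.0, 20.0]), ([316.0, 290.0], 0.94, [441.0, 35.0, 20
[... 678 characters left out ...]
.0, 0.0, 1.0]]}
pack []
tray [([410.0, 221.0], 0.83, [533.0, -312.0, 20.0])]
plate [([390.0, 256.0], 0.96, [455.0, -131.0, 20.0]), ([347.0, 376.0], 0.89, [250.0, 236.0, 20.0]), ([351.0, 291.0], 0.78, [421.0, 49.0, 20.0])]
cradle [([192.0, 349.0], 0.79, [501.0, 413.0, 20.0]), ([259.0, 322.0], 0.66, [477.0, 269.0, 20.0])]
switch [([303.0, 246.0], 0.9, [642.0, 5.0, 20.0])]
long_lever [([340.0, 196.0], 0.17, [784.0, -275.0, 20.0])]
short_lever [([321.0, 231.0], 0.4, [666.0, -82.0, 20.0])]
cobek [([192.0, 262.0], 0.88, [768.0, 263.0, 20.0]), ([257.0, 322.0], 0.52, [479.0, 272.0, 20.0])]
strainer [([339.0, 197.0], 0.58, [781.0, -268.0, 20.0])]
tumbler [([281.0, 214.0], 0.62, [821.0, -61.0, 20.0])]
```

View pics/top0.png

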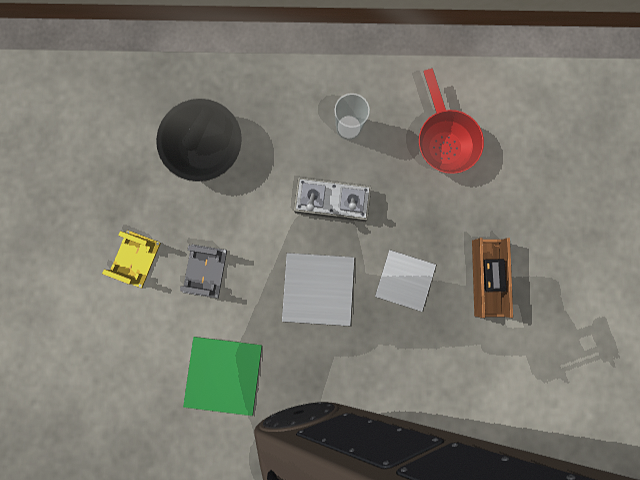

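View pics/side0.png

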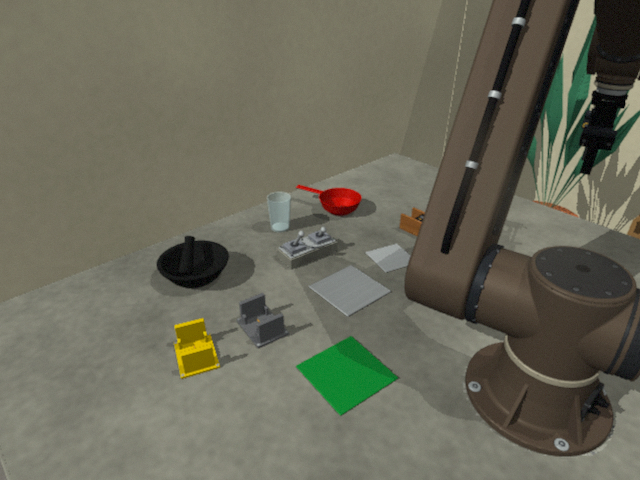

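Pixels in the top view:
- **Plates:** green at (225,378), small steel at (405,282) and large steel at (318,290). The larger steel one fits.
- **Cradles:** yellow at (132,258) and grey at (206,272). Grey is the one meant.

I'll confirm both, along with the tray and switch, in one enlarged crop.

Run:
```python
from h import *
c=env.read_camera("top");im=c["image"][:,:,::-1]
def cr(x,y,w,h,f): return cv2.resize(im[y:y+h,x:x+w],None,fx=f,fy=f,interpolation=cv2.INTER_CUBIC)
m=np.zeros((600,800,3),np.uint8)
m[:300,:400]=cr(165,230,80,60+0,5)[:300,:400]   # cradle: x=165+u/5,y=230+v/5... 
m[:300,:400]=cr(165,232,100,75,4)
m[:300,400:]=cr(280,160,100,75,4)
m[300:,:400]=cr(445,232,80*5//4,75+0,4)
m[300:,400:]=cr(275,240,171,128,2.339)[:300,:400] if 0 else cv2.resize(im[240:368,270:440],(400,300))
cv2.imwrite("pics/m1.png",m)
for t in("plate","tray","cradle","switch","pack"):
    for d in env.outline_of("top",t):
        r=d["region"].astype(np.uint8)
        z={"plate":4,"tray":30,"cradle":30,"switch":35,"pack":48}[t]
        cs=max(cv2.findContours(r,0,1)[0],key=cv2.contourArea)[:,0,:]
        w=np.array([at_z(c,p,z)[:2] for p in cs],np.float32)
        print(t,d["confidence"],np.round(d["xy"]),[np.round(q,1) for q in cv2.minAreaRect(w)])
```

```text
plate 0.94 [318. 288.] [array([443.2,  30.7]), array([141.1, 139.5]), np.float64(87.2)]
plate 0.87 [223. 378.] [array([267.4, 220.1]), array([139.6, 140.1]), np.float64(83.9)]
plate 0.66 [404. 281.] [array([ 464. , -146.2]), array([105.7, 102.1]), np.float64(73.4)]
tray 0.74 [486. 281.] [array([ 472. , -314.4]), array([158.7,  78.8]), np.float64(2.0)]
cradle 0.69 [204. 275.] [array([475.9, 260.4]), array([78.9, 97.6]), np.float64(81.8)]
cradle 0.68 [135. 260.] [array([498.9, 404.2]), array([85.9, 99.8]), np.float64(70.3)]
switch 0.62 [332. 201.] [array([622.8,   6.4]), array([150.7,  74.9]), np.float64(84.6)]
pack 0.62 [495. 278.] [array([ 475.6, -312.6]), array([64.3, 42.2]), np.float64(0.9)]
pack 0.44 [446. 135.] [array([ 775.5, -205.4]), array([211.4, 131.3]), np.float64(39.8)]
```

View pics/m1.png

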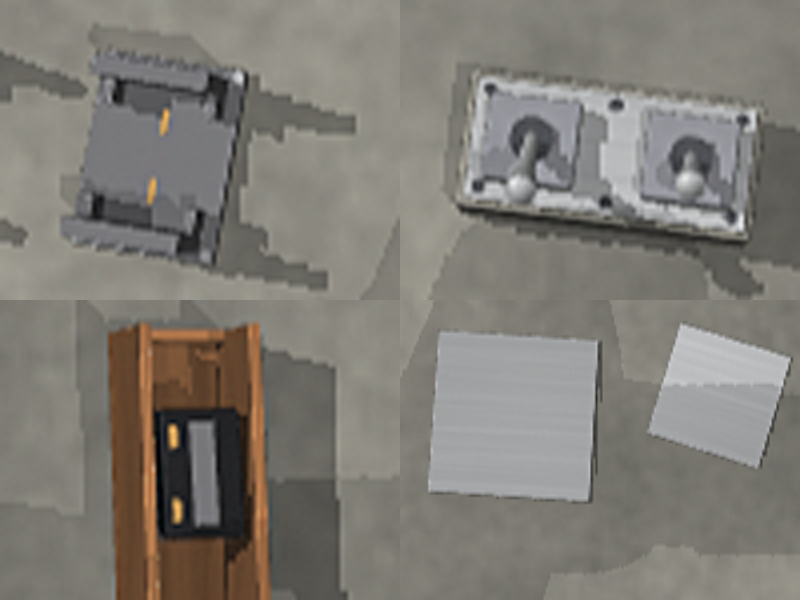

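The crop confirms the grey cradle with orange contacts at (206,272), the large steel plate at (318,290), and the long lever at (310,205), left of the short one. The pack stands near the middle of the tray. Next I go above the pack.

```bash
cat >> h.py <<'E'
def plan(p,yaw,s=None,quiet=False):
    "row (fractions) from the present pose to TCP p, tool down, yaw"
    s=s or env.state()
    R0=R.from_euler('xyz',s["tcp_rot"]); R1=R.from_euler('xyz',[np.pi,0,yaw])
    v=R0.inv().apply(np.array(p)-s["eef_pos"])/300
    w=(R0.inv()*R1).as_rotvec()/(np.pi/2)
    print("row",np.round(v,4).tolist(),np.round(w,4).tolist(),"rows>=",round(max(np.linalg.norm(v)*300/41.7,np.linalg.norm(w)*90/7.16),1))
E
python3 - <<'E'
from h import *
plan([475,-313,160],0.025)
E
```

```text
row [-0.5766, -1.1511, 0.2088] [0.0, -0.0, -0.8022] rows>= 10.1
```

Request:
{"api": "send_rows", "payload": {
  "moves": [
    [[-0.05, -0.1, 0, 0, 0, -0.08], [-0.1, -0.2, 0, 0, 0, -0.16], [-0.16, -0.32, 0, 0, 0, -0.24], [-0.22, -0.44, 0, 0, 0, -0.32], [-0.28, -0.55, 0, 0, 0, -0.4], [-0.33, -0.66, 0, 0, 0, -0.48], [-0.38, -0.76, 0, 0, 0, -0.56], [-0.43, -0.86, 0, 0, 0, -0.64], [-0.48, -0.96, 0, 0, 0, -0.72], [-0.5, -1, 0, 0, 0, -0.8], [-0.5, -1, 0, 0, 0, -0.8], [-0.5, -1, 0, 0, 0, -0.8]]
  ],
  "grip": -1
}}

```text
t: 2.4
eef_pos: [440.1, -349.3, 222.7]
tcp_rot: [3.141, 0.0, 0.021]
ft_force: [0.3, -0.8, -0.4]
opening: 0.999
```

Run:
```python
from h import *
print(env.state()["qvel"].round(3))
plan([475,-313,160],0.025)
```

```text
[-0.034  0.     0.001 -0.001 -0.001  0.036]
row [0.1189, -0.1185, 0.2088] [0.0002, 0.0, -0.0025] rows>= 1.9
```

Request:
{"api": "send_rows", "payload": {
  "moves": [
    [[0.06, -0.06, 0.1, 0, 0, 0], [0.12, -0.12, 0.21, 0, 0, 0], [0.12, -0.12, 0.21, 0, 0, 0], [0.12, -0.12, 0.21, 0, 0, 0]]
  ]
}}

```text
t: 2.73
eef_pos: [474.4, -312.9, 158.4]
tcp_rot: [-3.14, 0.002, 0.019]
ft_force: [1.1, -1.3, 0.3]
opening: 1.001
```

```bash
cat >> h.py <<'E'
def look(name,things,z):
    s=env.state(); c=env.read_camera("wrist"); T=wristT(c,s)
    cv2.imwrite(f"pics/{name}.png",c["image"][:,:,::-1]); print(s["eef_pos"].round(1),s["tcp_rot"].round(4))
    for t in things:
        for d in env.outline_of("wrist",t):
            cs=max(cv2.findContours(d["region"].astype(np.uint8),0,1)[0],key=cv2.contourArea)[:,0,:]
            w=np.array([at_z(c,p,z,T)[:2] for p in cs],np.float32)
            print(t,round(d["confidence"],2),np.round(d["xy"]),[np.round(q,1).tolist() for q in cv2.minAreaRect(w)])
    return c,T
E
python3 - <<'E'
from h import *
c,T=look("w1",["pack","tray"],48)
im=c["image"][:,:,::-1].copy()
# predicted pack top outline
for dx,dy in((-32,-20),(32,-20),(32,20),(-32,20)):
    u=proj(c,[475.6+dx,-312.6+dy,48],T); cv2.circle(im,tuple(int(v) for v in u),4,(0,0,255),1)
cv2.imwrite("pics/w1.png",im)
E
```

```text
[ 474.4 -312.9  158.4] [-3.1399e+00  2.3000e-03  1.9300e-02]
pack 0.73 [324. 237.] [[476.5, -312.3], [64.1, 42.4], 1.2]
pack 0.62 [615. 148.] [[694.1, -245.1], [48.6, 119.4], 15.9]
tray 0.68 [310. 212.] [[471.9, -311.3], [154.8, 66.4], 1.2]
```

View pics/w1.png

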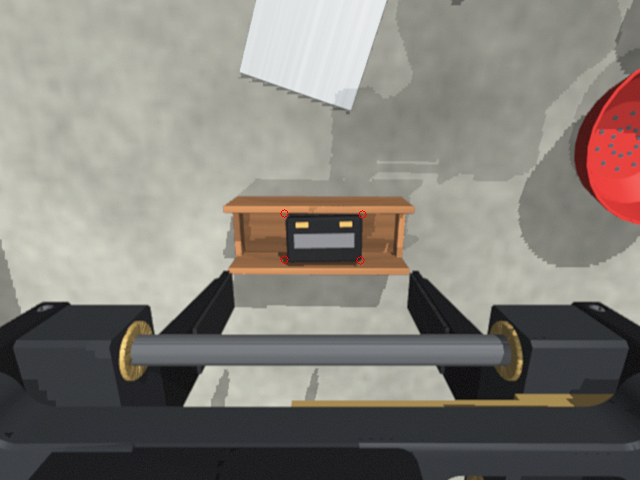

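The wrist view shows the pack at (324,238) inside the tray, at world (476.5,-312.3) with yaw 0.02, so the jaws already line up with its ends. Next I descend.

Request:
{"api": "send_rows", "payload": {
  "moves": [
    [[0.007, -0.002, 0.1, 0, 0, 0], [0.007, -0.002, 0.2, 0, 0, 0], [0.007, -0.002, 0.3, 0, 0, 0], [0.007, -0.002, 0.38, 0, 0, 0], [0.007, -0.002, 0.43, 0, 0, 0], [0.007, -0.002, 0.46, 0, 0, 0], [0.007, -0.002, 0.46, 0, 0, 0], [0.007, -0.002, 0.46, 0, 0, 0]]
  ]
}}

```text
t: 3.55
eef_pos: [477.2, -313.1, 22.5]
tcp_rot: [3.141, -0.001, 0.021]
ft_force: [0.5, -0.4, 0.4]
opening: 1.002
```

Request:
{"api": "send_rows", "payload": {
  "moves": [
    [[0, 0, 0, 0, 0, 0], [0, 0, 0, 0, 0, 0], [0, 0, 0, 0, 0, 0], [0, 0, 0, 0, 0, 0], [0, 0, 0, 0, 0, 0], [0, 0, 0, 0, 0, 0], [0, 0, 0, 0, 0, 0], [0, 0, 0, 0, 0, 0]]
  ],
  "grip": 1
}}

```text
t: 4.22
eef_pos: [477.2, -312.3, 22.0]
tcp_rot: [3.141, -0.0, 0.022]
ft_force: [-0.9, 0.8, 5.3]
opening: 0.676
```

Request:
{"api": "send_rows", "payload": {
  "moves": [
    [[0, 0, -0.04, 0, 0, 0], [0, 0, -0.1, 0, 0, 0], [0, 0, -0.2, 0, 0, 0], [0, 0, -0.3, 0, 0, 0], [0, 0, -0.35, 0, 0, 0], [0, 0, -0.35, 0, 0, 0]]
  ]
}}

```text
t: 4.72
eef_pos: [478.1, -312.9, 130.3]
tcp_rot: [3.138, -0.004, 0.022]
ft_force: [1.3, -0.4, -2.6]
opening: 0.669
```

Run:
```python
from h import *
print(env.state()["opening"])
plan([443,31,125],-0.143)
```

```text
0.6694477006084736
row [-0.092, -1.1487, 0.0131] [0.0021, -0.0028, 0.1049] rows>= 8.3
```

Request:
{"api": "send_rows", "payload": {
  "moves": [
    [[-0.01, -0.08, 0, 0, 0, 0.01], [-0.02, -0.18, 0, 0, 0, 0.02], [-0.03, -0.3, 0, 0, 0, 0.03], [-0.04, -0.42, 0, 0, 0, 0.04], [-0.05, -0.54, 0, 0, 0, 0.05], [-0.06, -0.66, 0, 0, 0, 0.06], [-0.07, -0.78, 0, 0, 0, 0.07], [-0.08, -0.88, 0, 0, 0, 0.08], [-0.09, -0.95, 0, 0, 0, 0.09], [-0.09, -1, 0, 0, 0, 0.1], [-0.09, -1, 0, 0, 0, 0.105], [-0.09, -1, 0, 0, 0, 0.105]]
  ]
}}

```text
t: 5.72
eef_pos: [443.3, -12.4, 126.1]
tcp_rot: [3.141, 0.001, -0.142]
ft_force: [-0.0, -0.3, -3.5]
opening: 0.673
```

Run:
```python
from h import *
plan([443,31,30],-0.143)
```

```text
row [-0.021, -0.1433, 0.3202] [0.0001, 0.0006, 0.0008] rows>= 2.5
```

Request:
{"api": "send_rows", "payload": {
  "moves": [
    [[-0.01, -0.07, 0.05, 0, 0, 0], [-0.02, -0.14, 0.14, 0, 0, 0], [-0.02, -0.145, 0.23, 0, 0, 0], [-0.02, -0.145, 0.29, 0, 0, 0], [-0.02, -0.145, 0.31, 0, 0, 0], [-0.02, -0.145, 0.31, 0, 0, 0], [-0.02, -0.145, 0.31, 0, 0, 0]]
  ]
}}

```text
t: 6.3
eef_pos: [444.1, 30.3, 33.8]
tcp_rot: [3.141, 0.0, -0.144]
ft_force: [-0.0, -0.3, -1.9]
opening: 0.676
```

Request:
{"api": "send_rows", "payload": {
  "moves": [
    [[0, 0, 0.01, 0, 0, 0], [0, 0, 0.02, 0, 0, 0], [0, 0, 0.025, 0, 0, 0], [0, 0, 0.025, 0, 0, 0], [0, 0, 0.025, 0, 0, 0]]
  ]
}}

```text
t: 6.72
eef_pos: [444.0, 31.0, 26.3]
tcp_rot: [3.142, -0.0, -0.143]
ft_force: [-0.2, -0.4, -3.3]
opening: 0.673
```

Request:
{"api": "send_rows", "payload": {
  "moves": [
    [[0, 0, 0.007, 0, 0, 0], [0, 0, 0.013, 0, 0, 0], [0, 0, 0.013, 0, 0, 0], [0, 0, 0.013, 0, 0, 0]]
  ]
}}

```text
t: 7.05
eef_pos: [443.8, 31.1, 22.1]
tcp_rot: [3.141, 0.0, -0.143]
ft_force: [0.0, 0.1, -2.9]
opening: 0.674
```

Request:
{"api": "send_rows", "payload": {
  "moves": [
    [[0, 0, 0.004, 0, 0, 0], [0, 0, 0.004, 0, 0, 0], [0, 0, 0.004, 0, 0, 0]]
  ]
}}

```text
t: 7.3
eef_pos: [443.9, 31.1, 21.7]
tcp_rot: [3.141, -0.001, -0.143]
ft_force: [-2.4, 0.6, 13.3]
opening: 0.673
```

It has touched down on the plate (Fz 13 N). I release it and lift.

Request:
{"api": "send_rows", "payload": {
  "moves": [
    [[0, 0, 0, 0, 0, 0], [0, 0, 0, 0, 0, 0], [0, 0, 0, 0, 0, 0], [0, 0, 0, 0, 0, 0], [0, 0, 0, 0, 0, 0], [0, 0, 0, 0, 0, 0], [0, 0, 0, 0, 0, 0]]
  ],
  "grip": -1
}}

```text
t: 7.88
eef_pos: [443.9, 31.0, 21.0]
tcp_rot: [3.141, 0.0, -0.143]
ft_force: [0.5, 0.1, -1.1]
opening: 0.997
```

Request:
{"api": "send_rows", "payload": {
  "moves": [
    [[0, 0, -0.06, 0, 0, 0], [0, 0, -0.16, 0, 0, 0], [0, 0, -0.28, 0, 0, 0], [0, 0, -0.4, 0, 0, -0.08], [0, 0, -0.46, 0, 0, -0.16], [0, 0, -0.46, 0, 0, -0.24], [0, 0, -0.46, 0, 0, -0.32], [0, 0, -0.46, 0, 0, -0.4], [0, 0, -0.46, 0, 0, -0.48], [0, 0, -0.46, 0, 0, -0.56], [0, 0, -0.46, 0, 0, -0.64], [0, 0, -0.46, 0, 0, -0.72]]
  ]
}}

```text
t: 8.88
eef_pos: [443.7, 31.1, 159.0]
tcp_rot: [-3.141, 0.0, 0.988]
ft_force: [0.2, -0.4, -0.5]
opening: 0.999
```

Request:
{"api": "send_rows", "payload": {
  "moves": [
    [[0, 0, 0, 0, 0, -0.08], [0, 0, 0, 0, 0, -0.16], [0, 0, 0, 0, 0, -0.24], [0, 0, 0, 0, 0, -0.28], [0, 0, 0, 0, 0, -0.28], [0, 0, 0, 0, 0, -0.28]]
  ]
}}

```text
t: 9.38
eef_pos: [443.8, 31.1, 159.0]
tcp_rot: [-3.141, 0.0, 1.419]
ft_force: [-0.1, 0.5, 0.4]
opening: 0.999
```

Run:
```python
from h import *
c,T=look("w2",["pack"],48)
look("w2b",["plate"],4)
```

```text
[443.8  31.1 159. ] [-3.1415e+00  1.0000e-04  1.4191e+00]
pack 0.96 [316. 228.] [[438.2, 28.4], [38.8, 68.6], 82.2]
[443.8  31.1 159. ] [-3.1416e+00  1.0000e-04  1.4192e+00]
plate 0.97 [338. 214.] [[442.6, 30.9], [139.8, 139.1], 87.2]
plate 0.95 [150. 262.] [[462.5, -145.6], [100.6, 100.2], 73.2]
plate 0.83 [512.  35.] [[312.1, 214.2], [141.5, 54.9], 81.4]
```

View pics/w2.png

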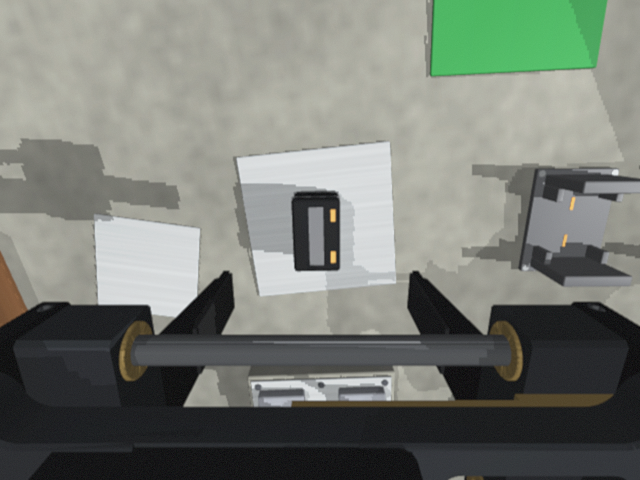

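The wrist view shows the pack upright on the large plate at (316,230), the cradle at right around (575,225) and the switch below. I check the projection against where the grip should have left the pack.

Run:
```python
from h import *
s=env.state(); c=env.read_camera("wrist"); T=wristT(c,s)
print("cam pos",T[:3,3].round(1))
Rz=R.from_euler('z',-0.143)
for z in(48,4):
  for a,b in((-32,-20),(32,-20),(32,20),(-32,20)):
    print(z,a,b,proj(c,np.array([443.9,31,z])+Rz.apply([a,b,0]),T).round(1))
g=cv2.cvtColor(c["image"],cv2.COLOR_RGB2GRAY)
print("row235",g[235,285:350:1].tolist()); print("col302",g[184:208,302].tolist(),g[262:282,302].tolist())
plan([443.9,31,22],1.428)
```

```text
cam pos [363.3  43.6 320.2]
48 -32 -20 [294.6 199.6]
48 32 -20 [296.8 273.3]
48 32 20 [343.3 273. ]
48 -32 20 [344.3 199.2]
4 -32 -20 [298. 191.]
4 32 -20 [299.7 256. ]
4 32 20 [340.4 255.7]
4 -32 20 [341.1 190.7]
row235 [163, 162, 162, 161, 161, 162, 156, 126, 65, 31, 38, 43, 43, 42, 43, 41, 42, 46, 42, 45, 44, 42, 43, 75, 121, 145, 146, 146, 143, 144, 144, 147, 144, 144, 145, 146, 147, 139, 104, 57, 39, 46, 47, 45, 43, 44, 43, 42, 45, 46, 44, 46, 38, 42, 89, 160, 196, 198, 196, 195, 196, 197, 197, 197, 195]
col302 [219, 219, 194, 168, 164, 163, 146, 103, 52, 24, 18, 39, 59, 51, 32, 31, 39, 41, 42, 46, 44, 46, 46, 46] [43, 41, 43, 43, 43, 42, 39, 33, 94, 182, 221, 222, 220, 220, 219, 216, 216, 218, 218, 218]
row [-0.0001, 0.0001, 0.4567] [0.0, 0.0, -0.0048] rows>= 3.3
```

The camera is biased by about -3.5 px in column and -2 px in row against the known grip pose, roughly 3 mm. I'll look at the cradle from the same relative pose, so the bias cancels, before regripping.

Run:
```python
from h import *
plan([476,260,159],1.428)
```

```text
row [0.7706, -0.0085, -0.0] [0.0, 0.0, -0.0048] rows>= 5.5
```

Request:
{"api": "send_rows", "payload": {
  "moves": [
    [[0.1, 0, 0, 0, 0, -0.005], [0.23, 0, 0, 0, 0, -0.005], [0.36, 0, 0, 0, 0, -0.005], [0.49, 0, 0, 0, 0, -0.005], [0.62, 0, 0, 0, 0, -0.005], [0.72, 0, 0, 0, 0, -0.005], [0.77, -0.009, 0, 0, 0, -0.005], [0.77, -0.009, 0, 0, 0, -0.005], [0.77, -0.009, 0, 0, 0, -0.005], [0.77, -0.009, 0, 0, 0, -0.005]]
  ]
}}

```text
t: 10.47
eef_pos: [475.3, 259.1, 158.9]
tcp_rot: [-3.141, 0.0, 1.429]
ft_force: [-0.3, -0.3, -0.2]
opening: 1.0
```

Run:
```python
from h import *
c,T=look("w3",["cradle"],6)
im=c["image"][:,:,::-1]
cv2.imwrite("pics/w3.png",cv2.resize(im[150:300,215:415],(800,600),interpolation=cv2.INTER_CUBIC))
```

```text
[475.3 259.1 158.9] [-3.1412e+00  5.0000e-04  1.4289e+00]
cradle 0.64 [483. 226.] [[508.2, 418.3], [102.4, 111.8], 70.1]
cradle 0.57 [326. 228.] [[484.0, 262.9], [74.6, 117.9], 81.1]
```

View pics/w3.png

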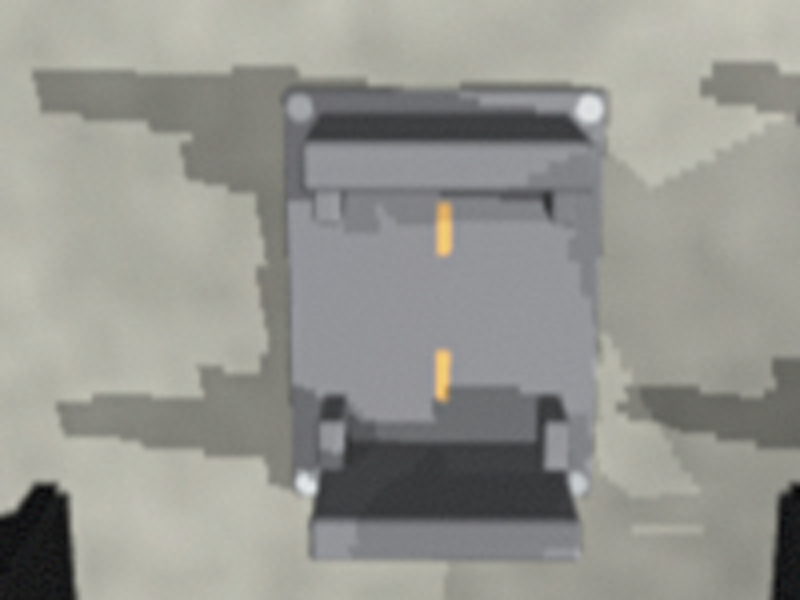

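The crop shows the empty grey cradle seen from nearly above, with both end-wall tops and base corners visible. I fit its pose from the end-wall top corners, applying the bias measured on the pack.

Run:
```python
from h import *
from scipy.optimize import least_squares
s=env.state(); c=env.read_camera("wrist"); T=wristT(c,s)
f=[((-45,-29,54),(307,140)),((-45,29,54),(590,140)),((-35,-29,54),(305,190)),((-35,29,54),(598,190)),
((35,-29,54),(314,518)),((35,29,54),(577,518)),((45,-29,54),(310,558)),((45,29,54),(580,558))]
b=[((-50,-37,6),(285,90)),((-50,37,6),(607,90)),((50,-37,6),(292,493)),((50,37,6),(592,493))]
def fit(F,bias):
    P=np.array([x for x,_ in F],float);U=np.array([u for _,u in F])/4+[215,150]
    def r(q): return (np.array([proj(c,np.r_[q[:2],0]+R.from_euler('z',q[2]).apply(p),T) for p in P])+bias-U).ravel()
    o=least_squares(r,[476,260,-.14]);return o.x.round(3),np.abs(o.fun).max().round(1),o.fun.reshape(-1,2).round(1).tolist()
print(fit(f,np.array([-3.8,-2.7]))); print(fit(f,np.zeros(2))); print(fit(b,np.zeros(2)))
# top camera, end-wall corners from crop m1 (scale 4, offset 165,232)
print(s["eef_pos"])
plan([443.9,31,159],1.428)
```

```text
(array([ 4.79432e+02,  2.67231e+02, -1.44000e-01]), np.float64(2.2), [[-1.4, -0.3], [2.2, -0.1], [-0.7, -0.1], [-0.3, 0.1], [-1.3, -0.3], [1.5, -0.2], [-0.1, 0.5], [0.2, 0.6]])
(array([ 4.76734e+02,  2.64473e+02, -1.47000e-01]), np.float64(2.2), [[-1.6, -0.6], [2.2, -0.3], [-0.8, -0.3], [-0.3, -0.0], [-1.3, -0.1], [1.6, 0.1], [-0.1, 0.7], [0.4, 0.9]])
(array([ 4.76863e+02,  2.64494e+02, -1.46000e-01]), np.float64(0.8), [[-0.6, -0.7], [0.4, -0.5], [0.3, 0.6], [-0.1, 0.8]])
[475.59308636 258.79531125 159.06155266]
row [-0.7667, 0.0034, 0.0005] [-0.0, 0.0001, -0.0001] rows>= 5.5
```

The biased and unbiased fits differ by 3 mm, so I cross-check with the top camera: the pack on the plate now, and the cradle from the first image.

Run:
```python
from h import *
from scipy.optimize import least_squares
c=env.read_camera("top"); im=c["image"][:,:,::-1]
for d in env.outline_of("top","pack")[:2]:
    cs=max(cv2.findContours(d["region"].astype(np.uint8),0,1)[0],key=cv2.contourArea)[:,0,:]
    print("pack",d["confidence"],d["xy"],[np.round(q,1) for q in cv2.minAreaRect(np.array([at_z(c,p,48)[:2] for p in cs],np.float32))])
for d in env.outline_of("top","plate")[:3]:
    cs=max(cv2.findContours(d["region"].astype(np.uint8),0,1)[0],key=cv2.contourArea)[:,0,:]
    print("plate",d["xy"],[np.round(q,1) for q in cv2.minAreaRect(np.array([at_z(c,p,4)[:2] for p in cs],np.float32))])
a=cv2.resize(im[255:330,270:370],(400,300),interpolation=cv2.INTER_CUBIC)
b=cv2.resize(cv2.imread("pics/top0.png")[232:307,165:265],(800,600),interpolation=cv2.INTER_CUBIC)
b[:300,450:]=0; b[:225,500:]=cv2.resize(a,(300,225))
cv2.imwrite("pics/m2.png",b)
```

```text
plate [223.2, 380.2] [array([267.1, 219.9]), array([142.8, 141.9]), np.float64(83.2)]
plate [405.1, 279.2] [array([ 463.6, -146.7]), array([100.5, 100.5]), np.float64(73.3)]
plate [304.2, 292.1] [array([443.4,  30.5]), array([144.5, 141.3]), np.float64(88.2)]
```

View pics/m2.png

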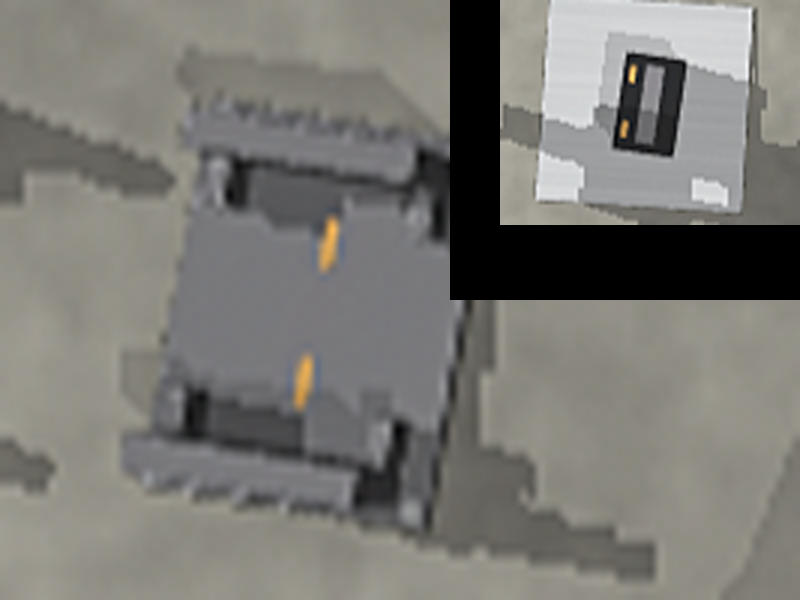

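Run:
```python
from h import *
c=env.read_camera("top")
p=[at_z(c,[270+(u-500)/3,255+v/3],48)[:2] for u,v in((628,53),(686,60),(673,157),(613,149))]
p=np.array(p);print("pack top",p.mean(0).round(1),np.linalg.norm(np.diff(p,axis=0),axis=1).round(1))
f=lambda u,v,z:at_z(c,[165+u/8,232+v/8],z)[:2]
print("contacts mid, top cam",f(316.5,313,6))
w=np.array([f(*q,54) for q in((190,102),(418,140),(408,180),(185,138),(125,432),(360,470),(352,506),(130,470))]);print("walls",w.mean(0).round(1),w[:4].mean(0),w[4:].mean(0))
print("base BR",f(430,527,0))
s=env.state();c=env.read_camera("wrist");T=wristT(c,s)
print("contacts mid wrist",at_z(c,[215+443.5/4,150+302/4],6,T))
```

```text
pack top [442.3  27.2] [38.  63.1 39.1]
contacts mid, top cam [476.35032109 263.59455885]
walls [477.1 263. ] [517.07648456 257.51312281] [437.04040582 268.49543005]
base BR [422.38842353 233.92207523]
contacts mid wrist [477.35547187 264.92064759   6.        ]
```

Both cameras agree on the displacement from pack to cradle: (34.7,236.0) from the top camera and (36.3,236.1) from the wrist, so about (35.5,236). I regrip the pack by its flanks and then re-measure it in the hand.

Run:
```python
from h import *
plan([442.5,29,140],1.428)
```

```text
row [-0.7763, -0.0007, 0.0636] [0.0001, -0.0, 0.0004] rows>= 5.6
```

Request:
{"api": "send_rows", "payload": {
  "moves": [
    [[-0.1, 0, 0, 0, 0, 0], [-0.23, 0, 0, 0, 0, 0], [-0.36, 0, 0, 0, 0, 0], [-0.49, 0, 0, 0, 0, 0], [-0.62, 0, 0, 0, 0, 0], [-0.72, 0, 0.03, 0, 0, 0], [-0.776, 0, 0.06, 0, 0, 0], [-0.776, 0, 0.06, 0, 0, 0], [-0.776, 0, 0.06, 0, 0, 0], [-0.776, 0, 0.06, 0, 0, 0]]
  ]
}}

```text
t: 11.7
eef_pos: [443.1, 29.9, 141.3]
tcp_rot: [3.141, -0.0, 1.429]
ft_force: [0.1, -0.1, -0.2]
opening: 0.999
```

Request:
{"api": "send_rows", "payload": {
  "moves": [
    [[0, 0, 0.08, 0, 0, 0], [0, 0, 0.18, 0, 0, 0], [0, 0, 0.28, 0, 0, 0], [0, 0, 0.36, 0, 0, 0], [0, 0, 0.39, 0, 0, 0], [0, 0, 0.39, 0, 0, 0], [0, 0, 0.39, 0, 0, 0]]
  ]
}}

```text
t: 12.28
eef_pos: [443.1, 30.0, 24.5]
tcp_rot: [-3.142, 0.0, 1.43]
ft_force: [-0.0, 0.8, -0.6]
opening: 1.001
```

Request:
{"api": "send_rows", "payload": {
  "moves": [
    [[0, 0, 0, 0, 0, 0], [0, 0, 0, 0, 0, 0], [0, 0, 0, 0, 0, 0], [0, 0, 0, 0, 0, 0], [0, 0, 0, 0, 0, 0], [0, 0, 0, 0, 0, 0], [0, 0, 0, 0, 0, 0], [0, 0, 0, 0, 0, 0], [0, 0, 0, 0, 0, 0], [0, 0, 0, 0, 0, 0]]
  ],
  "grip": 1
}}

```text
t: 13.12
eef_pos: [442.7, 29.3, 24.0]
tcp_rot: [-3.142, 0.0, 1.429]
ft_force: [-0.2, -1.8, 1.4]
opening: 0.42
```

Request:
{"api": "send_rows", "payload": {
  "moves": [
    [[0, 0, -0.04, 0, 0, 0], [0, 0, -0.1, 0, 0, 0], [0, 0, -0.2, 0, 0, 0], [0, 0, -0.3, 0, 0, 0], [0, 0, -0.35, 0, 0, 0], [0, 0, -0.35, 0, 0, 0]]
  ]
}}

```text
t: 13.62
eef_pos: [443.7, 29.4, 131.5]
tcp_rot: [3.137, -0.0, 1.43]
ft_force: [1.4, -0.4, -2.5]
opening: 0.419
```

Run:
```python
from h import *
s=env.state(); c=env.read_camera("wrist"); T=wristT(c,s); im=c["image"][:,:,::-1].copy()
p0=s["eef_pos"]; Rz=R.from_euler('z',s["tcp_rot"][2]-np.pi/2)
print(p0.round(1),s["tcp_rot"].round(4),s["opening"])
for z in(26,-18):
  for a,b in((-32,-20),(32,-20),(32,20),(-32,20)):
    u=proj(c,p0+[0,0,z]+Rz.apply([a,b,0]),T);print(z,a,b,u.round(1));cv2.circle(im,tuple(int(round(v)) for v in u),3,(0,0,255),1)
cv2.imwrite("pics/w4.png",cv2.resize(im[150:330,200:440],(800,600),interpolation=cv2.INTER_CUBIC))
plan([478,265,129],1.428)
```

```text
[443.7  29.4 131.5] [ 3.1369e+00 -2.0000e-04  1.4295e+00] 0.41885566752510234
26 -32 -20 [271.9 258.3]
26 32 -20 [277.4 384.9]
26 32 20 [361.6 384.9]
26 -32 20 [367.  258.3]
-18 -32 -20 [282.8 230. ]
-18 32 -20 [286.2 333.1]
-18 32 20 [353.1 333.1]
-18 -32 20 [356.4 230. ]
row [0.7939, 0.0045, 0.0027] [0.0017, -0.0, 0.0009] rows>= 5.7
```

View pics/w4.png

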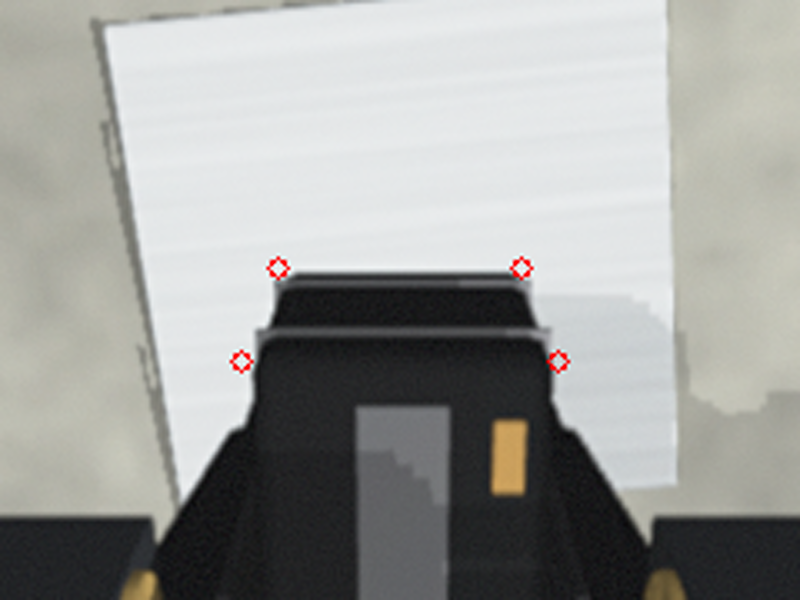

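In the hand the pack is laterally centred on the jaws to within about 0.5 px. I hover just over the cradle and compare the pack edge with the end wall.

Request:
{"api": "send_rows", "payload": {
  "moves": [
    [[0.1, 0, 0, 0, 0, 0], [0.23, 0, 0, 0, 0, 0], [0.36, 0, 0, 0, 0, 0], [0.49, 0, 0, 0, 0, 0], [0.62, 0, 0, 0, 0, 0], [0.72, 0, 0, 0, 0, 0], [0.77, 0, 0, 0, 0, 0], [0.79, 0, 0, 0, 0, 0], [0.79, 0, 0, 0, 0, 0], [0.79, 0, 0, 0, 0, 0]]
  ]
}}

```text
t: 14.5
eef_pos: [475.6, 263.0, 128.0]
tcp_rot: [-3.14, 0.001, 1.429]
ft_force: [-0.3, -0.4, -2.1]
opening: 0.419
```

Run:
```python
from h import *
plan([477,264.2,86],1.428)
```

```text
row [0.0048, 0.0042, 0.1399] [-0.0011, 0.0008, 0.0008] rows>= 1.0
```

Request:
{"api": "send_rows", "payload": {
  "moves": [
    [[0.004, 0.003, 0.05, 0, 0, 0], [0.004, 0.003, 0.1, 0, 0, 0], [0.004, 0.003, 0.14, 0, 0, 0], [0.004, 0.003, 0.14, 0, 0, 0], [0.004, 0.003, 0.14, 0, 0, 0], [0.004, 0.003, 0.14, 0, 0, 0]]
  ]
}}

```text
t: 15.0
eef_pos: [477.6, 264.3, 87.6]
tcp_rot: [3.141, -0.0, 1.428]
ft_force: [0.4, -1.2, -2.7]
opening: 0.418
```

Run:
```python
from h import *
s=env.state(); c=env.read_camera("wrist"); T=wristT(c,s); im=c["image"][:,:,::-1].copy()
p0=s["eef_pos"]; print(p0.round(1),s["tcp_rot"].round(4))
Rz=R.from_euler('z',-0.144)
for q in((-35,-29,54),(-35,29,54),(-45,-29,54),(-45,29,54)):
    u=proj(c,np.r_[476.8,264.2,0]+Rz.apply(q),T);print(u.round(1))
for q in((-32,-20,-20),(-32,20,-20)): print("pack",proj(c,p0+Rz.apply(q),T).round(1))
cv2.imwrite("pics/w5.png",cv2.resize(im[150:330,200:440],(800,600),interpolation=cv2.INTER_CUBIC))
c=env.read_camera("side");cv2.imwrite("pics/s5.png",cv2.resize(c["image"][240:390,160:360,::-1],(800,600),interpolation=cv2.INTER_CUBIC))
```

```text
[477.6 264.3  87.6] [ 3.1411e+00 -1.0000e-04  1.4283e+00]
[269.7 216.7]
[368.9 216.9]
[269.  199.8]
[369.6 199.9]
pack [283.3 229. ]
pack [356.1 229.2]
```

View pics/w5.png

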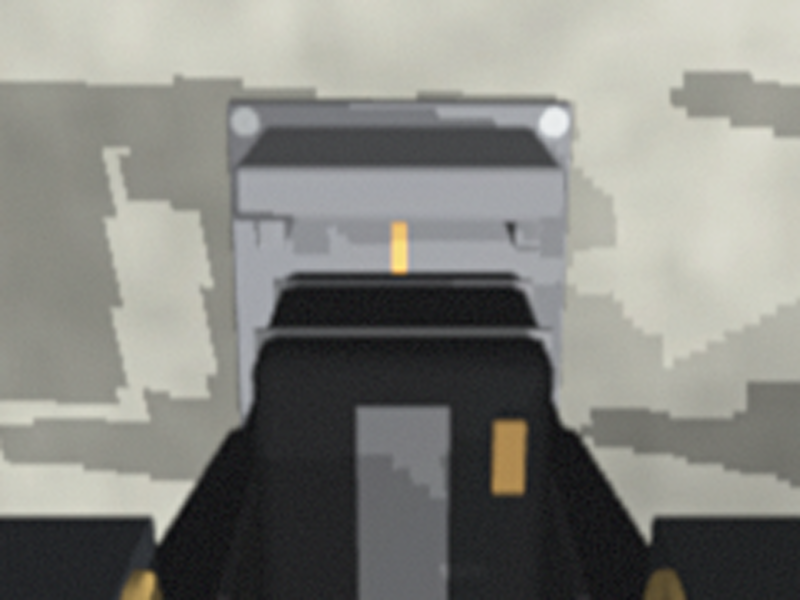

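The wrist view shows the wall top centred at column 400 and the pack bottom at 401, so y is aligned. In x the pack's bottom edge (row 273) is about 3 mm too far from the -x wall, so I shift by -2.7 mm and descend to just inside the walls.

Request:
{"api": "send_rows", "payload": {
  "moves": [
    [[0, -0.005, 0, 0, 0, 0], [0, -0.009, 0.02, 0, 0, 0], [0, -0.009, 0.04, 0, 0, 0], [0, -0.009, 0.06, 0, 0, 0], [0, -0.009, 0.07, 0, 0, 0], [0, -0.009, 0.07, 0, 0, 0], [0, -0.009, 0.07, 0, 0, 0]]
  ]
}}

```text
t: 15.68
eef_pos: [474.4, 265.5, 65.6]
tcp_rot: [-3.141, 0.0, 1.429]
ft_force: [0.6, -0.8, -2.7]
opening: 0.416
```

Request:
{"api": "send_rows", "payload": {
  "moves": [
    [[0, 0, 0.01, 0, 0, 0], [0, 0, 0.02, 0, 0, 0], [0, 0, 0.03, 0, 0, 0], [0, 0, 0.04, 0, 0, 0], [0, 0, 0.04, 0, 0, 0]]
  ]
}}

```text
t: 16.1
eef_pos: [474.3, 265.4, 53.4]
tcp_rot: [-3.141, 0.001, 1.429]
ft_force: [-0.0, -0.5, -2.8]
opening: 0.421
```

Run:
```python
from h import *
c=env.read_camera("wrist");a=cv2.resize(c["image"][170:320,220:420,::-1],(400,300),interpolation=cv2.INTER_CUBIC)
c=env.read_camera("side");b=cv2.resize(c["image"][260:360,190:323,::-1],(800,600),interpolation=cv2.INTER_CUBIC)
cv2.imwrite("pics/w6.png",np.vstack([np.hstack([a,cv2.resize(b,(400,300))]),]))
s=env.state();print(s["eef_pos"],s["ft_force"],s["moment"])
```

```text
[474.5020193  265.43462528  53.84619646] [-0.28931106 -0.23229937 -3.37339008] [ 0.12472999 -0.15775283 -0.06550679]
```

View pics/w6.png

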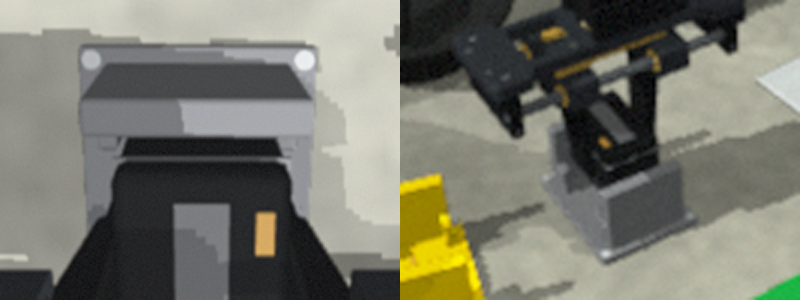

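The pack is between the end walls with no contact force. In the image the wall is centred at column 198 and the pack at 202, so I shift about 1 mm towards -y and go on down.

Request:
{"api": "send_rows", "payload": {
  "moves": [
    [[-0.003, 0, 0, 0, 0, 0], [-0.003, 0, 0.01, 0, 0, 0], [-0.003, 0, 0.02, 0, 0, 0], [-0.003, 0, 0.03, 0, 0, 0], [-0.003, 0, 0.04, 0, 0, 0], [-0.003, 0, 0.04, 0, 0, 0]]
  ]
}}

```text
t: 16.7
eef_pos: [474.2, 264.5, 41.3]
tcp_rot: [-3.141, 0.001, 1.429]
ft_force: [-0.1, 0.3, -3.4]
opening: 0.419
```

Request:
{"api": "send_rows", "payload": {
  "moves": [
    [[0, 0, 0.01, 0, 0, 0], [0, 0, 0.02, 0, 0, 0], [0, 0, 0.03, 0, 0, 0], [0, 0, 0.04, 0, 0, 0], [0, 0, 0.04, 0, 0, 0], [0, 0, 0.04, 0, 0, 0]]
  ]
}}

```text
t: 17.2
eef_pos: [474.4, 264.5, 29.8]
tcp_rot: [-3.141, 0.0, 1.429]
ft_force: [0.6, 1.0, -3.8]
opening: 0.416
```

No lateral contact and the pack is well past the post tops. Now the last 4 mm, slowly.

Request:
{"api": "send_rows", "payload": {
  "moves": [
    [[0, 0, 0.004, 0, 0, 0], [0, 0, 0.008, 0, 0, 0], [0, 0, 0.012, 0, 0, 0], [0, 0, 0.012, 0, 0, 0], [0, 0, 0.012, 0, 0, 0]]
  ]
}}

```text
t: 17.62
eef_pos: [474.4, 264.6, 26.4]
tcp_rot: [-3.142, 0.0, 1.429]
ft_force: [0.6, -0.2, -3.2]
opening: 0.421
```

Request:
{"api": "send_rows", "payload": {
  "moves": [
    [[0, 0, 0.003, 0, 0, 0], [0, 0, 0.003, 0, 0, 0], [0, 0, 0.003, 0, 0, 0]]
  ]
}}

```text
t: 17.87
eef_pos: [474.5, 264.6, 26.0]
tcp_rot: [3.141, -0.0, 1.429]
ft_force: [-2.3, -0.2, 6.1]
opening: 0.418
```

It touched the floor at TCP z 26.0, exactly as expected for home. I release and rise.

Request:
{"api": "send_rows", "payload": {
  "moves": [
    [[0, 0, 0, 0, 0, 0], [0, 0, 0, 0, 0, 0], [0, 0, 0, 0, 0, 0], [0, 0, 0, 0, 0, 0], [0, 0, 0, 0, 0, 0], [0, 0, 0, 0, 0, 0], [0, 0, 0, 0, 0, 0], [0, 0, 0, 0, 0, 0], [0, 0, 0, 0, 0, 0]]
  ],
  "grip": -1
}}

```text
t: 18.62
eef_pos: [474.4, 264.6, 25.5]
tcp_rot: [3.142, 0.0, 1.429]
ft_force: [-0.2, 0.9, -0.2]
opening: 0.977
```

Request:
{"api": "send_rows", "payload": {
  "moves": [
    [[0, 0, -0.04, 0, 0, 0], [0, 0, -0.12, 0, 0, 0], [0, 0, -0.24, 0, 0, 0], [0, 0, -0.36, 0, 0, 0], [0, 0, -0.44, 0, 0, 0], [0, 0, -0.44, 0, 0, 0], [0, 0, -0.44, 0, 0, 0]]
  ],
  "grip": -1
}}

```text
t: 19.2
eef_pos: [474.7, 264.7, 158.6]
tcp_rot: [3.139, -0.001, 1.429]
ft_force: [-0.5, -0.1, 0.2]
opening: 0.994
```

Run:
```python
from h import *
from scipy.optimize import least_squares
s=env.state();c=env.read_camera("wrist");T=wristT(c,s)
a=cv2.resize(c["image"][170:290,230:390,::-1],(640,480),interpolation=cv2.INTER_CUBIC)
cv2.imwrite("pics/w7.png",a)
# lever geometry from top picture: crop m1 offset (280,160), scale 4, u-400
t=env.read_camera("top")
f=lambda u,v,z:at_z(t,[280+(u-400)/4,160+v/4],z)[:2].round(1)
tip=45+65*np.cos(.6)
print("long tip",f(519,187,tip),"hinge",f(528,140,45),"short tip",f(688,181,45+36*np.cos(.6)),"hinge",f(690,152,45))
print("plinth centre from 4 top corners",np.mean([f(480,72,30),f(760,108,30),f(742,238,30),f(460,205,30)],0), [f(480,72,30),f(760,108,30),f(742,238,30),f(460,205,30)])
```

```text
long tip [597.1  48.9] hinge [629.9  46.1] short tip [605.3 -31.7] hinge [625.1 -34.6]
plinth centre from 4 top corners [625.5     4.575] [array([667.4,  71.3]), array([651.1, -70.9]), array([584.5, -62.2]), array([599. ,  80.1])]
```

View pics/w7.png

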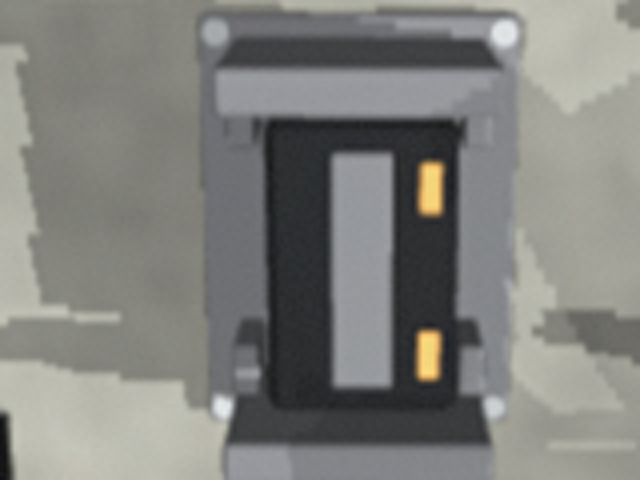

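The pack sits home between the posts and end walls, squarely seated at (362,265) in the crop. Next is the long lever: hinge at about (630,44.5), plinth yaw about -0.11. I shut the jaws, stand on the robot side of the lever and push along plinth +x.

Run:
```python
from h import *
for n in("top",):
  c=env.read_camera(n)
  print([d for d in env.look_for(n,"pack")][:1])
plan([555,52.5,159],1.46)
```

```text
[]
row [-0.6611, 0.367, -0.0091] [-0.0012, 0.0008, -0.0195] rows>= 5.4
```

Request:
{"api": "send_rows", "payload": {
  "moves": [
    [[-0.08, 0.04, 0, 0, 0, -0.01], [-0.2, 0.11, 0, 0, 0, -0.02], [-0.3, 0.17, 0, 0, 0, -0.02], [-0.4, 0.22, 0, 0, 0, -0.02], [-0.5, 0.28, 0, 0, 0, -0.02], [-0.6, 0.33, 0, 0, 0, -0.02], [-0.66, 0.366, 0, 0, 0, -0.02], [-0.66, 0.366, 0, 0, 0, -0.02], [-0.66, 0.366, 0, 0, 0, -0.02], [-0.66, 0.366, 0, 0, 0, -0.02], [-0.66, 0.366, 0, 0, 0, -0.02]]
  ],
  "grip": 1
}}

```text
t: 20.32
eef_pos: [554.7, 54.1, 157.1]
tcp_rot: [-3.141, 0.0, 1.462]
ft_force: [-0.0, -1.1, 0.3]
opening: 0.283
```

Run:
```python
from h import *
s=env.state();print(s["opening"])
c,T=look("w8",[],0)
for t in("long_lever","short_lever","switch"):
  print(t,[(np.round(d["xy"]).tolist(),round(d["confidence"],2),at_z(c,d["xy"],75,T).round(1).tolist()) for d in env.look_for("wrist",t)])
plan([555,52.5,88],1.46)
```

```text
0.28321151782913195
[554.7  54.1 157.1] [-3.1406e+00  1.0000e-04  1.4618e+00]
long_lever [([316.0, 315.0], 0.65, [609.6, 45.3, 75.0])]
short_lever []
switch [([296.0, 291.0], 0.68, [587.5, 32.2, 75.0])]
row [-0.0046, 0.0004, 0.2318] [0.0, 0.0, 0.0013] rows>= 1.7
```

The wrist detector puts the lever's middle at (609.6,45.3), against a predicted (609.5,46.7). They agree, so I go down.

Request:
{"api": "send_rows", "payload": {
  "moves": [
    [[-0.007, 0, 0.06, 0, 0, 0], [-0.007, 0, 0.14, 0, 0, 0], [-0.007, 0, 0.2, 0, 0, 0], [-0.007, 0, 0.23, 0, 0, 0], [-0.007, 0, 0.23, 0, 0, 0], [-0.007, 0, 0.23, 0, 0, 0]]
  ]
}}

```text
t: 21.02
eef_pos: [555.1, 51.2, 88.7]
tcp_rot: [-3.141, 0.0, 1.461]
ft_force: [0.4, -0.2, -0.1]
opening: 0.005
```

Request:
{"api": "send_rows", "payload": {
  "moves": [
    [[0, 0.03, 0, 0, 0, 0], [0, 0.06, 0, 0, 0, 0], [0, 0.09, 0, 0, 0, 0], [0, 0.12, 0, 0, 0, 0], [0, 0.15, 0, 0, 0, 0], [0, 0.18, 0, 0, 0, 0], [0, 0.21, 0, 0, 0, 0], [0, 0.24, 0, 0, 0, 0], [0, 0.27, 0, 0, 0, 0], [0, 0.27, 0, 0, 0, 0], [0, 0.27, 0, 0, 0, 0]]
  ]
}}

```text
t: 21.93
eef_pos: [635.7, 42.0, 88.2]
tcp_rot: [-3.141, 0.0, 1.461]
ft_force: [-0.3, -0.8, -1.0]
opening: 0.005
```

Request:
{"api": "send_rows", "payload": {
  "moves": [
    [[0, -0.06, 0, 0, 0, 0], [0, -0.12, 0, 0, 0, 0], [0, -0.2, -0.05, 0, 0, 0], [0, -0.28, -0.15, 0, 0, 0], [0, -0.36, -0.25, 0, 0, 0], [0, -0.45, -0.35, 0, 0, 0], [0, -0.55, -0.4, 0, 0, 0], [0, -0.6, -0.4, 0, 0, 0], [0, -0.6, -0.4, 0, 0, 0], [0, -0.6, -0.4, 0, 0, 0]]
  ]
}}

```text
t: 22.77
eef_pos: [456.3, 62.0, 209.0]
tcp_rot: [3.14, -0.0, 1.461]
ft_force: [0.1, -0.0, -0.7]
opening: 0.004
```

Run:
```python
from h import *
s=env.state();print(s["eef_pos"],s["ft_force"])
c=env.read_camera("wrist");t=env.read_camera("top");sd=env.read_camera("side")
def z(i,x,y,w,h,W,H): return cv2.resize(i["image"][y:y+h,x:x+w,::-1],(W,H),interpolation=cv2.INTER_CUBIC)
m=np.vstack([np.hstack([z(sd,160,180,200,150,400,300),z(t,165,100,260,195,400,300)]),np.hstack([z(c,0,0,640,480,400,300),z(sd,265,205,100,75,400,300)])])
cv2.imwrite("pics/f.png",m)
for n in("wrist","side"):
  for q in("long_lever","short_lever","pack"): print(n,q,[(np.round(d["xy"]).tolist(),round(d["confidence"],2)) for d in env.look_for(n,q)])
```

```text
[456.34676014  61.98539604 209.01178052] [ 0.12142636 -0.03167177 -0.74211544]
wrist long_lever [([320.0, 386.0], 0.53)]
wrist short_lever []
wrist pack [([520.0, 213.0], 0.69)]
side long_lever [([290.0, 229.0], 0.61)]
side short_lever [([256.0, 313.0], 0.68), ([320.0, 233.0], 0.44)]
side pack [([254.0, 314.0], 0.96)]
```

View pics/f.png

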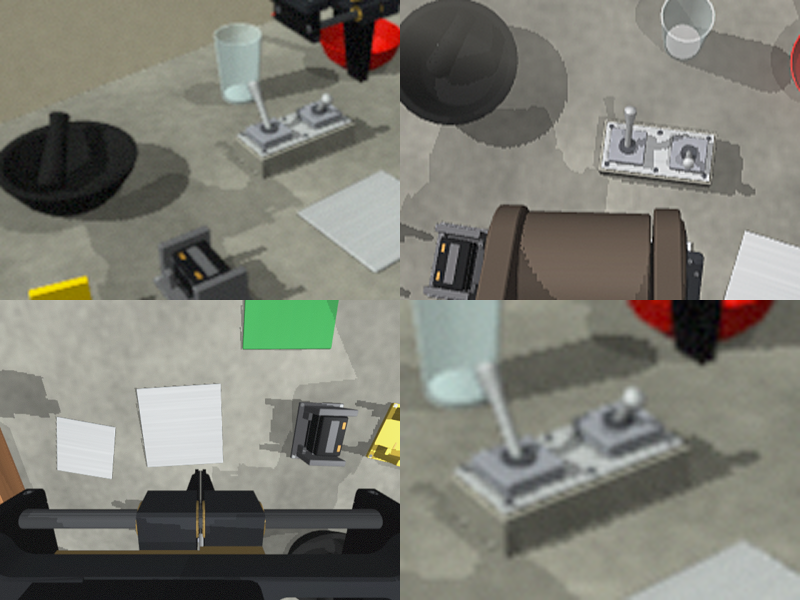

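The final views show the pack seated in the grey cradle, the long lever thrown away from the robot, the short lever still towards it, and the bystanders in place. One numeric check of the lever angle, then hand in.

Run:
```python
from h import *
t=env.read_camera("top")
h=np.array([629.9,44.4,45]);d=np.array([.994,-.11,0])
px=np.array([165+229/1.538,100+110/1.538])
for a in(0.3,.45,.6): print(a,proj(t,h+60*(np.sin(a)*d+[0,0,np.cos(a)]),).round(1),"seen",px.round(1))
a=.6
print(env.job_done())
```

```text
0.3 [313.6 179.9] seen [313.9 171.5]
0.45 [314.2 176. ] seen [313.9 171.5]
0.6 [314.8 172.5] seen [313.9 171.5]
the job is handed in; nothing more can be done
None
```

I moved the pack to the steel plate, re-gripped it by its flanks, lowered it into the grey cradle and then threw the long lever to on. The job was handed in at about 23 s of the 67 s allowed; the hand-in gives no verdict.

- **Pack:** I took it by its ends and set it upright on the large steel plate. It was then lowered into the cradle until it touched the floor at the expected height (TCP z 26.0 mm, 6 N) and released there. The wrist and side pictures show it seated between the posts and end walls.
- **Levers:** the long lever's tip appears at (313.9, 171.5) px in the top view. That fits a lean of 0.6 rad to the on side (predicted 314.8, 172.5 px). The short lever still leans towards the robot.
- **Bystanders:** the mortar and tumbler look unmoved. The strainer was only partly in the last view, but the arm never went near it.
- **Disagreement between checks:** the cameras and the arm differed by up to about 3 mm on the pack's position on the plate. I worked around this by comparing pack and cradle in the same wrist pictures. In the last picture before hand-in, the top-camera pack detector missed the pack, though the wrist and side detectors found it.

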